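# Set the rinsed toy flowerpot upside down to dry

## Task

The orange toy flowerpot has been rinsed and lies on its side on the play shelf. Stand it upside down, open mouth down, on the middle of the round cork mat so it can drip dry, and let go of it. Leave the blue pot and the piggy bank as they are.

Things in the scene. Friction and masses are not known exactly. Their poses are not given: they have to be found in the camera images.
- orange_pot: Orange plastic square pot open at one end: 56 x 56 mm outside, 66 tall, walls and base 4 thick, about 80 g; white band round the mouth, black dot on the base. Origin: centre of the base's outside; z axis from base to mouth. Starts lying on a flat side: axis level, 28 mm above the shelf, mouth pointing away from the robot within 35 degrees of +x, y axis level (square to the upright sides).
- blue_pot: A blue pot of the same shape and size with the same white band, also lying on its side; it is to stay where it is. Origin and axes as for the orange pot.
- drying_mat: Round cork mat, 170 mm across, 6 mm thick, fixed to the shelf. Origin: centre of its underside, on the shelf (z = 0); its top is 6 mm above.
- piggy_bank: Pink ceramic piggy bank, loose, about 130 mm long, 90 mm wide and 107 mm tall, on four legs, to the left of the pots; it is to stay where it is. Origin: under its middle, on the shelf; x axis towards its snout.
There are look-alikes about, which are no part of the job. What is shaped like the orange_pot but turquoise is not meant.

How it is judged:
At the end, for the whole second after the job is handed in: The orange pot stands mouth down (within 10 degrees) on the cork mat, its centre within 45 mm of the mat's centre, base 72 mm above the shelf (within 5 mm), at rest and let go (angle between orange_pot's own z axis and vertical above 2.967 rad and horizontal distance between orange_pot and drying_mat below 0.045 m and height (world z) of orange_pot between 0.067 and 0.077 m and linear speed of orange_pot below 0.02 m/s and contact force between orange_pot and the fingers below 0.1 N); the robot touches nothing.
It fails at once if the blue pot is moved more than 30 mm (distance of blue_pot from where it was at the start of the episode above 0.03 m).
It fails at once if the piggy bank is moved more than 30 mm (distance of piggy_bank from where it was at the start of the episode above 0.03 m).
It fails at once if the piggy bank is tipped more than 25 degrees (angle between piggy_bank's own z axis and vertical above 0.44 rad).
It also fails if it takes over 42 s, if anything falls off the work surface, if the arm or the gripper's body presses on something with over 40 N, if the wrist force passes 120 N, or if a joint passes its speed limit or range.

## Robot

A 6-joint arm with a two-finger parallel gripper is mounted at the origin on the work surface. World frame = base frame: x ahead of the robot, y to its left, z up, the work surface at z = 0. Lengths are in m, angles in rad, forces in N, time in s.
With the tool pointing down it reaches from about 0.35 to 0.975 m from the base axis. Payload 4.9 kg.
Tool frame: the origin (TCP) lies midway between the tips of the shut fingers; the grasp point (between the pads) lies 19 mm behind it; z points along the fingers, y is the line along which they close (so a half turn about z gives the same grasp; the last joint's range is limited). The gripper opens to 85 mm and grips with 20 to 120 N. Pads are 22 mm wide; open, the fingers measure 114 mm over their backs; the gripper's body (76 mm by 85 mm) begins 54 mm behind the grasp point. The pads swing forward as they close: fully open they stand 13 mm farther back than shut.
Start: joints at [-1.446, 0.053, 1.613, -0, 1.476, -0.119], TCP at [0.151, -0.606, 0.231] pointing down, gripper open.
Joint ranges: [-3.01, 3.01], [-1.01, 2.22], [0.06, 2.58], [-1.02, 4.17], [0.09, 2.62], [-3.14, 3.14]. Speed limits (rad/s): [2.57, 2.57, 3.14, 3.14, 3.14, 3.14].

## Interface

Orientations are given as a rotation vector (axis times angle).
In Python, from station import ctrl gives the robot as it stands.
- The arm moves only by the shell command python3 -m handwheel 'ROWS' [FORCE]. ROWS is JSON, a list of rows, each an object with "gripper": the gripper command: -1 is fully open, 1 is shut, values between are in proportion; "offset": the shift along the tool's x, y, z in mm, a list of three; "rotation": the turn, a rotation vector about the tool's x, y, z in rad, a list of three. A call has exactly 8 rows; each row is the pose to reach, as a shift and turn from the pose commanded when the call began, along the tool's axes at that moment; what a row does not reach only later rows make up. A row lasts 1/8 s, in which the tool goes at most 62.5 mm and 10.7 degrees, less where a joint would pass 70% of its speed; a pose out of reach is approached as far as the arm can. A call with a gripper value outside its range is refused whole. The fingers move at their own pace and stop on an object; FORCE is the grip in N (left out, the last holds). Time passes only in rows, so rows that repeat a pose let the fingers close, or fill a call up. It gives the time, the measured TCP pose, the force, the opening and the grip force at its end, in the units of the state.
- ctrl.get_obs(): the state, without advancing time (a new reading comes with each control period).
- ctrl.get_image(name): name is "scene" or "top" or "wrist"; returns a dict with "image" (480x640x3 uint8, red, green, blue), "fovy" (degrees; the focal length in pixels is half the picture's height over the tangent of half this angle, whatever the lens; pixels are square), "cx", "cy" (the principal point, pixels), "xyz" and "attitude" of the camera in the world. Camera axes: x right, y up, looking along -z (the intrinsics and any distortion apply to the point x, -y, -z); pixel columns grow to the right and rows downward; lengths in m; the calibration is good to about 2 mm. A picture is of the moment at which its call begins. There is no depth.
- ctrl.finish_job(): hands the job in; it is judged then, once.
The state is a dict: "t": time; "q": joint angles; "dq": joint speeds; "effort": joint torques, N m; "tool_pos": TCP position; "tool_rot": TCP orientation; "contact_force": force on the tool from outside, world axes, zero at the start; "wrist_torque": the same for the moment, N m; "opening": finger opening in m; "grip_force": force on a finger pad.
Only numpy, scipy, OpenCV 4.12 (cv2) and the standard library are available. Lean on these libraries where they do the work, as an engineer would, in place of code of your own. Each camera call takes 0.05 s, during which the arm holds its last target. There are 200 camera calls.

## Working session

There is one attempt and no reset: what is moved stays moved. The work goes in short steps, Python scripts to look and compute and a shell command to move; the robot and the scene stay as the last step left them, time stands still between calls to the robot, and variables do not carry over. Pictures are saved under pics/ and viewed, at most 10 in all, crops included, and the job is handed in when it is done.

```bash
mkdir -p pics; ls; python3 - <<'E'
from station import ctrl
import cv2,json
o=ctrl.get_obs();print(o)
for n in("scene","top"):
    d=ctrl.get_image(n);cv2.imwrite(f"pics/{n}0.png",d["image"][:,:,::-1])
    print(n,{k:v for k,v in d.items() if k!="image"})
E
```

```text
pics
{'t': 0.0, 'q': array([-1.44602851e+00,  5.33398448e-02,  1.61426466e+00, -1.51769957e-05,
        1.47602059e+00, -1.18987449e-01]), 'dq': array([-0.00055033, -0.00143552, -0.00050464,  0.00041977,  0.0006783 ,
        0.00037984]), 'effort': array([ 2.75866179e-03, -3.93680906e+01, -3.70171487e+01,  1.91543868e-04,
        7.13006637e-03, -1.58114511e-05]), 'tool_pos': array([ 0.15076948, -0.60590703,  0.2300911 ]), 'tool_rot': array([-3.11627107e+00, -3.81697830e-01,  3.29363216e-05]), 'contact_force': array([-0.7276671 , -0.12675657,  0.33904447]), 'wrist_torque': array([ 0.00733576, -0.07070758,  0.05288726]), 'grip_force': 0.0, 'opening': 0.08605590970410504}
scene {'fovy': 44.291873388673515, 'cx': 317.69021302476636, 'cy': 243.57275604793102, 'xyz': array([1.21517804, 0.58239674, 0.73305574]), 'attitude': array([0.49473306, 0.95428275, 2.05520584])}
top {'fovy': 50.25249547447036, 'cx': 326.08924663304083, 'cy': 240.55896147578366, 'xyz': array([0.50834151, 0.12028361, 0.9843556 ]), 'attitude': array([ 0.04277004, -0.04919148, -1.58662037])}
```

View pics/scene0.png

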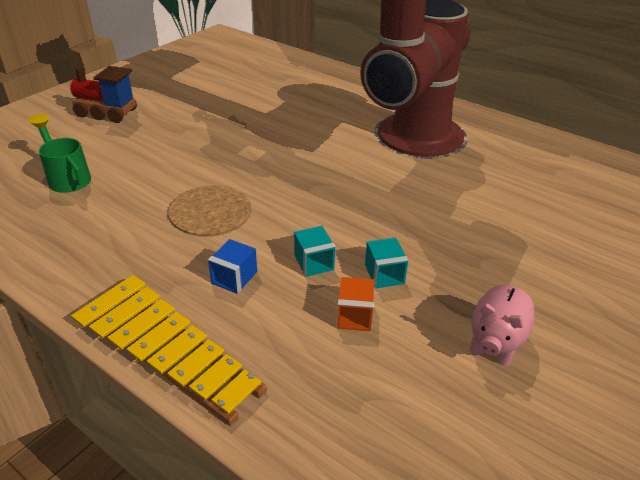

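View pics/top0.png

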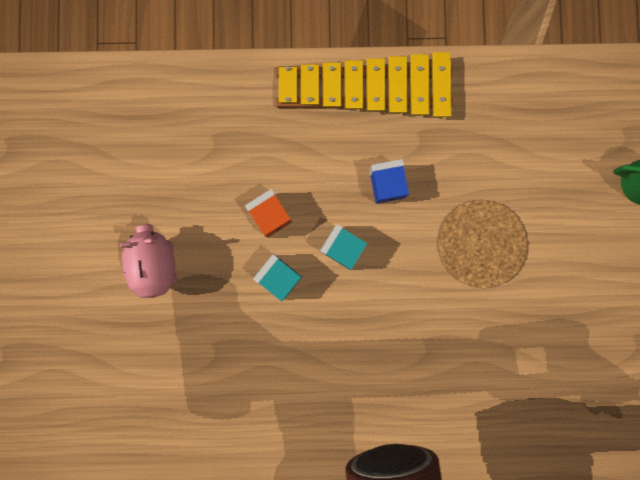

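Candidates in the top view: orange pot (268,213), turquoise pots (344,247) and (277,278), and blue pot (389,181). I'll take the orange one, with its white mouth band towards the upper left. Mat is at (482,243), pig at (148,262).

```bash
cat > h.py <<'E'
import numpy as np,cv2
from scipy.spatial.transform import Rotation as R
def ray(d,p,z):
    p=np.asarray(p,float).reshape(-1,2);f=240/np.tan(np.radians(d["fovy"]/2))
    v=np.c_[(p[:,0]-d["cx"])/f,-(p[:,1]-d["cy"])/f,-np.ones(len(p))]@R.from_rotvec(d["attitude"]).as_matrix().T
    c=np.array(d["xyz"]);return (c+v*((z-c[2])/v[:,2])[:,None])[:,:2]
def big(m,box=None):
    m=m.astype(np.uint8)
    if box:
        k=np.zeros_like(m);x,y,X,Y=box;k[y:Y,x:X]=1;m=m*k
    m=cv2.morphologyEx(m,cv2.MORPH_CLOSE,np.ones((3,3)))
    return max(cv2.findContours(m,cv2.RETR_EXTERNAL,cv2.CHAIN_APPROX_NONE)[0],key=cv2.contourArea)[:,0]
E
cat > m.py <<'E'
from h import *
from station import ctrl
d=ctrl.get_image("top");im=d["image"];hsv=cv2.cvtColor(im,cv2.COLOR_RGB2HSV)
H,S,V=[hsv[...,i].astype(int) for i in range(3)]
white=(S<60)&(V>140)
vis=im[:,:,::-1].copy()
def pot(name,col,box):
    c=big(col|white,box);cw=big(white,box);co=big(col,box)
    cv2.drawContours(vis,[c],-1,(0,0,0),1)
    P=ray(d,c,.056)
    r=cv2.minAreaRect(P.astype(np.float32)*1000);bx=cv2.boxPoints(r)/1000
    m=ray(d,cw.mean(0),.056)[0]-ray(d,co.mean(0),.056)[0]
    e=[bx[1]-bx[0],bx[2]-bx[1]];e=max(e,key=lambda a:abs(a@m)/np.linalg.norm(a));e=e/np.linalg.norm(e)*np.sign(e@m)
    yaw=np.arctan2(e[1],e[0]);n=np.array([-e[1],e[0]]);u=P@e;v=P@n
    cam=d["xyz"][:2]-P.mean(0)
    uu=u.max()-.033 if cam@e<0 else u.min()+.033
    vv=v.max()-.028 if cam@n<0 else v.min()+.028
    print(name,"px",c.mean(0).round(),"yaw",np.degrees(yaw).round(1),"ext",np.ptp(u).round(4),np.ptp(v).round(4),"centre",(uu*e+vv*n).round(4))
pot("orange",((H<14)&(S>190)&(V>120)),(235,180,300,245))
teal=(H>80)&(H<95)&(S>120)
pot("tealA",teal,(315,215,375,280));pot("tealB",teal,(245,248,308,310))
pot("blue",(H>105)&(H<130)&(S>120),(360,150,420,210))
# mat: hough-free: darker texture -> local contrast
g=cv2.GaussianBlur(np.abs(cv2.Laplacian(cv2.cvtColor(im,cv2.COLOR_RGB2GRAY),cv2.CV_32F)),(9,9),0)
c=big(g>12,(420,180,545,305));cc,r=cv2.minEnclosingCircle(c);M=cv2.fitEllipse(cv2.convexHull(c))
cv2.ellipse(vis,M,(0,0,0),1)
print("mat",M,cc,r,ray(d,M[0],.006))
cv2.imwrite("pics/crop1.png",cv2.resize(vis[140:320,110:550],None,fx=1.8,fy=1.8,interpolation=cv2.INTER_CUBIC))
E
python3 m.py
```

```text
orange px [267. 212.] yaw 31.9 ext 0.0672 0.0571 centre [0.6164 0.2231]
tealA px [343. 247.] yaw 57.6 ext 0.0654 0.0581 centre [0.5524 0.0852]
tealB px [277. 278.] yaw 50.3 ext 0.0666 0.0571 centre [0.4969 0.2072]
blue px [388. 180.] yaw 10.4 ext 0.0705 0.0631 centre [ 0.6745 -0.0037]
mat ((483.6884460449219, 243.5292205810547), (92.8243179321289, 94.8706283569336), 122.00682830810547) (484.0467529296875, 242.52870178222656) 47.896263122558594 [[ 0.5549239  -0.18610183]]
```

View pics/crop1.png

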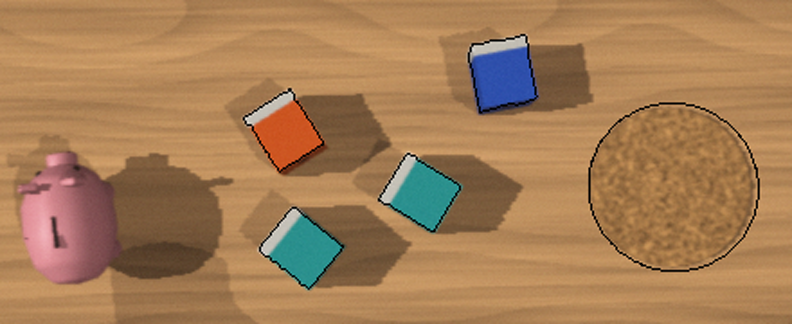

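The crop confirms it: orange pot at about (285,132), white mouth up-left, and clear of both turquoise pots. The outlines match.

Plan: grasp across the upright sides with the tool 60° down, heading along the pot's axis. Place with the tool 30° down and rolled half a turn, so the mouth faces down.

```bash
cat > g.py <<'E'
from h import *
from station import ctrl
def pose(head,down,flip):
    h,t=np.radians(head),np.radians(down);e=np.array([np.cos(h),np.sin(h),0]);n=np.array([-e[1],e[0],0])
    z=np.cos(t)*e-np.sin(t)*np.array([0,0,1]);y=n if flip else -n
    return R.from_matrix(np.c_[np.cross(y,z),y,z])
def delta(p,Rt):
    o=ctrl.get_obs();R0=R.from_rotvec(o["tool_rot"])
    print("t",o["t"],"tcp",o["tool_pos"].round(4),"q",o["q"].round(2),"open",round(o["opening"],4),"grip",o["grip_force"])
    print("offset mm",(R0.inv().apply(np.asarray(p)-o["tool_pos"])*1000).round(1),"rot",(R0.inv()*Rt).as_rotvec().round(3))
C=np.array([.6164,.2231,.028]);G=pose(31.9,60,0);a=G.as_matrix()[:,2];GP=C+.014*a;PRE=GP-.12*a
E
python3 -c "
from g import *
print(GP,PRE)
delta([.45,-.2,.26],R.from_rotvec(ctrl.get_obs()['tool_rot']));delta(PRE,G)"
```

```text
[0.6223428  0.22679907 0.01587564] [0.5714045  0.19509277 0.11979869]
t 0.15 tcp [ 0.1508 -0.606   0.2303] q [-1.45  0.05  1.61  0.    1.48 -0.12] open 0.0855 grip 0.0
offset mm [ 388.4 -321.8  -29.1] rot [0. 0. 0.]
t 0.15 tcp [ 0.1508 -0.606   0.2303] q [-1.45  0.05  1.61  0.    1.48 -0.12] open 0.0855 grip 0.0
offset mm [ 601.5 -675.7  111.8] rot [ 0.08   0.519 -0.306]
```

```bash
python3 -m handwheel '[{"gripper":-1,"offset":[48,-40,-4],"rotation":[0,0,0]},{"gripper":-1,"offset":[97,-80,-8],"rotation":[0,0,0]},{"gripper":-1,"offset":[145,-120,-12],"rotation":[0,0,0]},{"gripper":-1,"offset":[194,-160,-16],"rotation":[0,0,0]},{"gripper":-1,"offset":[242,-200,-20],"rotation":[0,0,0]},{"gripper":-1,"offset":[290,-240,-24],"rotation":[0,0,0]},{"gripper":-1,"offset":[340,-280,-28],"rotation":[0,0,0]},{"gripper":-1,"offset":[388,-322,-30],"rotation":[0,0,0]}]' 40
python3 -c "
from g import *
delta(PRE+[0,0,.06],G)"
```

```text
t: 1.15
tool_pos: [0.4476, -0.2028, 0.2613]
tool_rot: [3.118, 0.382, 0.001]
contact_force: [0.4, -1.9, 0.4]
opening: 0.0853
grip_force: 0.0
t 1.15 tcp [ 0.4476 -0.2028  0.2613] q [-0.58 -0.29  1.88 -0.    1.55  0.75] open 0.0853 grip 0.0
offset mm [ 216.1 -356.3   81.4] rot [ 0.083  0.519 -0.306]
```

```bash
python3 -m handwheel '[{"gripper":-1,"offset":[27,-45,10],"rotation":[0.01,0.065,-0.04]},{"gripper":-1,"offset":[54,-89,20],"rotation":[0.02,0.13,-0.08]},{"gripper":-1,"offset":[81,-134,31],"rotation":[0.03,0.195,-0.12]},{"gripper":-1,"offset":[108,-178,41],"rotation":[0.04,0.26,-0.153]},{"gripper":-1,"offset":[135,-223,51],"rotation":[0.05,0.325,-0.19]},{"gripper":-1,"offset":[162,-267,61],"rotation":[0.06,0.39,-0.23]},{"gripper":-1,"offset":[189,-312,71],"rotation":[0.07,0.455,-0.27]},{"gripper":-1,"offset":[216,-356,81],"rotation":[0.083,0.519,-0.306]}]'
python3 -c "
from g import *
delta(PRE,G)
for n in ('wrist','scene'):
    d=ctrl.get_image(n);cv2.imwrite(f'pics/{n}1.png',d['image'][:,:,::-1])
d=ctrl.get_image('wrist');np.save('w.npy',d,allow_pickle=True)"
```

```text
t: 2.15
tool_pos: [0.5704, 0.1948, 0.1798]
tool_rot: [-2.79, -0.8, -0.75]
contact_force: [0.6, 0.1, -0.2]
opening: 0.0854
grip_force: 0.0
t 2.15 tcp [0.5704 0.1948 0.1798] q [ 0.1  -0.27  2.06  0.29  0.89  0.98] open 0.0854 grip 0.0
offset mm [-29.2   0.3  52.4] rot [-0.002 -0.002  0.001]
```

View pics/wrist1.png

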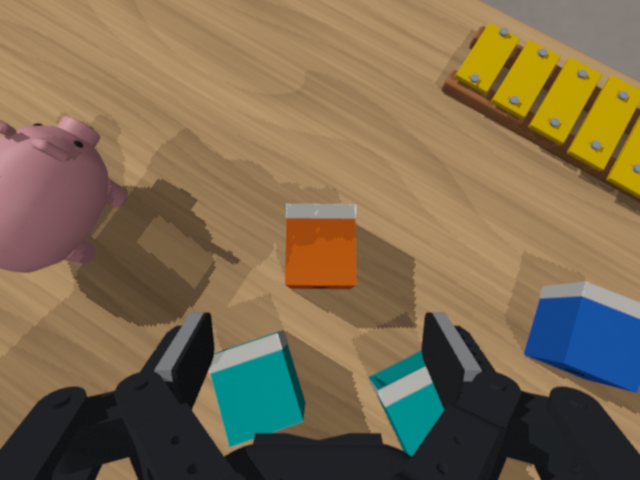

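View pics/scene1.png

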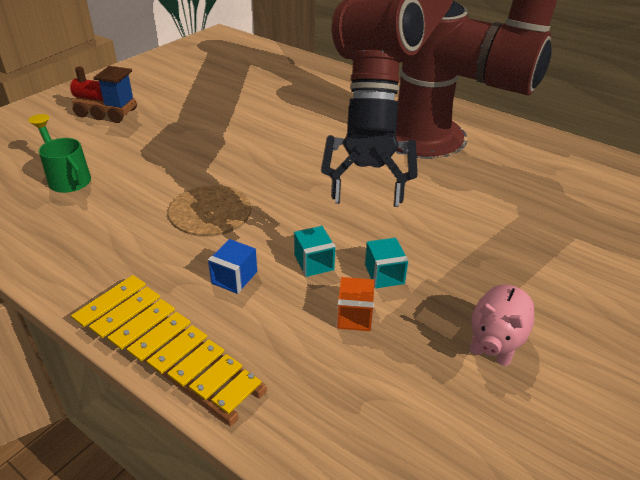

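The wrist view shows the orange pot at about (321,246), its sides upright in the picture and centred between the fingers at columns 205 and 430. So the heading is right. The scene view shows nothing has been touched. I'll check the position by casting a ray, then descend.

```bash
python3 -c "
from g import *
d=np.load('w.npy',allow_pickle=True).item()
P=ray(d,[[285.5,204],[357,204]],.056);e=a[:2]/np.linalg.norm(a[:2]);m=P.mean(0)
v=P[1]-P[0];print(P,np.linalg.norm(v),'yaw',np.degrees(np.arctan2(v[1],v[0]))+90,'centre',m-.033*e)
delta(GP,G);delta(PRE,G)"
```

```text
[[0.62676793 0.26471903]
 [0.65744973 0.21600792]] 0.05756861486512699 yaw 32.205710299672084 centre [0.61409276 0.22292501]
t 2.3 tcp [0.5689 0.1945 0.178 ] q [ 0.1  -0.27  2.06  0.29  0.89  0.98] open 0.0853 grip 0.0
offset mm [-26.4   1.4 171.7] rot [-0.004  0.004  0.002]
t 2.3 tcp [0.5689 0.1945 0.178 ] q [ 0.1  -0.27  2.06  0.29  0.89  0.98] open 0.0853 grip 0.0
offset mm [-26.9   1.   51.7] rot [-0.004  0.004  0.002]
```

```bash
python3 -m handwheel '[{"gripper":-1,"offset":[-14,1,26],"rotation":[0,0,0]},{"gripper":-1,"offset":[-28,1,52],"rotation":[0,0,0]},{"gripper":-1,"offset":[-28,1,75],"rotation":[0,0,0]},{"gripper":-1,"offset":[-28,1,100],"rotation":[0,0,0]},{"gripper":-1,"offset":[-28,1,125],"rotation":[0,0,0]},{"gripper":-1,"offset":[-28,1,145],"rotation":[0,0,0]},{"gripper":-1,"offset":[-28,1,160],"rotation":[0,0,0]},{"gripper":-1,"offset":[-28,1,171],"rotation":[0,0,0]}]' 40
python3 -c "
from g import *
delta(GP,G)"
```

```text
t: 3.3
tool_pos: [0.6234, 0.2238, 0.0179]
tool_rot: [-2.793, -0.797, -0.748]
contact_force: [0.2, 0.4, 0.7]
opening: 0.0853
grip_force: 0.0
t 3.3 tcp [0.6234 0.2238 0.0179] q [0.15 0.12 2.   0.38 0.57 0.89] open 0.0853 grip 0.0
offset mm [-0.4 -3.1  2.1] rot [-0.     0.    -0.001]
```

```bash
python3 -m handwheel '[{"gripper":-1,"offset":[0,-2,1],"rotation":[0,0,0]},{"gripper":-1,"offset":[0,-2,1],"rotation":[0,0,0]},{"gripper":1,"offset":[0,-2,1],"rotation":[0,0,0]},{"gripper":1,"offset":[0,-2,1],"rotation":[0,0,0]},{"gripper":1,"offset":[0,-2,1],"rotation":[0,0,0]},{"gripper":1,"offset":[0,-2,1],"rotation":[0,0,0]},{"gripper":1,"offset":[0,-2,1],"rotation":[0,0,0]},{"gripper":1,"offset":[0,-2,1],"rotation":[0,0,0]}]' 40
python3 -c "
from g import *
o=ctrl.get_obs();p=o['tool_pos'];delta(p+[0,0,.25],G)
d=ctrl.get_image('wrist');cv2.imwrite('pics/w2.png',d['image'][:,:,::-1])"
```

```text
t: 4.3
tool_pos: [0.6226, 0.2267, 0.0181]
tool_rot: [-2.791, -0.798, -0.749]
contact_force: [-3.7, -2.3, 6.9]
opening: 0.0559
grip_force: 44.4
t 4.3 tcp [0.6226 0.2267 0.0181] q [0.15 0.12 2.   0.38 0.56 0.89] open 0.0559 grip 44.355818554759026
offset mm [ 1.252e+02 -1.000e-01 -2.164e+02] rot [-0.001 -0.001  0.   ]
```

View pics/w2.png

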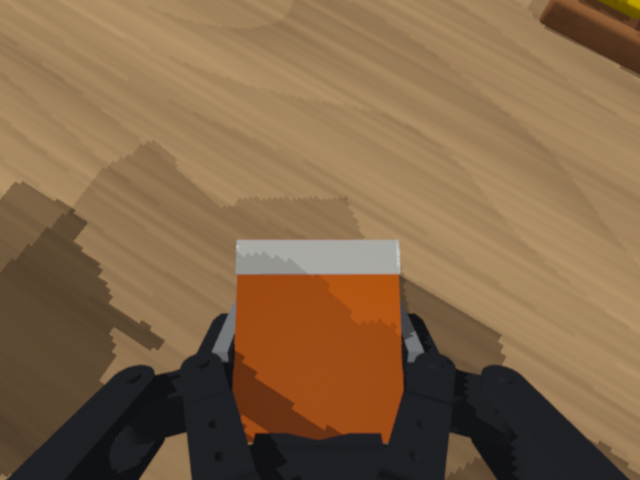

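The wrist view shows the pot held square between the pads, white mouth at rows 240–273, with nothing shifted. Now I'll lift it.

```bash
python3 -m handwheel '[{"gripper":1,"offset":[8,0,-14],"rotation":[0,0,0]},{"gripper":1,"offset":[22,0,-38],"rotation":[0,0,0]},{"gripper":1,"offset":[37,0,-64],"rotation":[0,0,0]},{"gripper":1,"offset":[52,0,-90],"rotation":[0,0,0]},{"gripper":1,"offset":[67,0,-116],"rotation":[0,0,0]},{"gripper":1,"offset":[82,0,-142],"rotation":[0,0,0]},{"gripper":1,"offset":[100,0,-173],"rotation":[0,0,0]},{"gripper":1,"offset":[110,0,-190],"rotation":[0,0,0]}]'
cat >> g.py <<'E'
M=np.array([.5549,-.1861]);HD=-20;PL=pose(HD,30,1)
TG=np.array([.6226,.2267,.0181]) # tcp at grasp
off=G.inv().apply(C-TG)          # pot centre in tool
PP=np.array([*M,.006+.033])-PL.apply(off)
E
python3 -c "
from g import *
print(off,PP, PL.apply(G.inv().apply([*(a[:2]/.5),0])))
M1=pose(6,50,0)*R.from_rotvec([0,0,-np.pi/2])
delta([.52,.05,.28],M1)"
```

```text
t: 5.35
tool_pos: [0.623, 0.2267, 0.2399]
tool_rot: [-2.791, -0.798, -0.752]
contact_force: [0.3, 0.3, -0.6]
opening: 0.0561
grip_force: 43.6
[-0.00125594 -0.00022002 -0.01215665] [ 0.56427821 -0.18927925  0.031834  ] [ 2.56883146e-16 -3.28845987e-17 -1.00000000e+00]
t 5.35 tcp [0.623  0.2267 0.2399] q [ 0.15 -0.17  1.87  0.24  0.96  1.07] open 0.0561 grip 43.57732839882374
offset mm [-136.3   95.5 -125.5] rot [-0.32  -0.068 -1.187]
```

```bash
python3 -m handwheel '[{"gripper":1,"offset":[-17,12,-16],"rotation":[-0.04,-0.008,-0.148]},{"gripper":1,"offset":[-34,24,-31],"rotation":[-0.08,-0.017,-0.296]},{"gripper":1,"offset":[-51,36,-47],"rotation":[-0.12,-0.025,-0.445]},{"gripper":1,"offset":[-68,48,-63],"rotation":[-0.16,-0.034,-0.593]},{"gripper":1,"offset":[-85,60,-78],"rotation":[-0.2,-0.042,-0.741]},{"gripper":1,"offset":[-102,72,-94],"rotation":[-0.24,-0.05,-0.89]},{"gripper":1,"offset":[-119,84,-110],"rotation":[-0.28,-0.06,-1.038]},{"gripper":1,"offset":[-136,96,-125],"rotation":[-0.32,-0.068,-1.187]}]'
python3 -c "
from g import *
delta([.54,-.1,.26],pose(-14,35,0)*R.from_rotvec([0,0,-np.radians(155)]))
delta(PP+[0,0,.1],PL)"
```

```text
t: 6.35
tool_pos: [0.5195, 0.0494, 0.2764]
tool_rot: [1.727, 1.929, 0.695]
contact_force: [0.5, -0.9, -1.3]
opening: 0.0556
grip_force: 43.5
t 6.35 tcp [0.5195 0.0494 0.2764] q [-0.13 -0.71  2.24  0.18  0.94 -0.3 ] open 0.0556 grip 43.51874336600304
offset mm [-150.7   -7.6   15.6] rot [-0.084 -0.37  -0.879]
t 6.35 tcp [0.5195 0.0494 0.2764] q [-0.13 -0.71  2.24  0.18  0.94 -0.3 ] open 0.0556 grip 43.51874336600304
offset mm [-241.7  -78.8  123.6] rot [ 0.004 -0.524 -1.239]
```

```bash
python3 -m handwheel '[{"gripper":1,"offset":[-19,-1,2],"rotation":[-0.01,-0.046,-0.11]},{"gripper":1,"offset":[-38,-2,4],"rotation":[-0.02,-0.092,-0.22]},{"gripper":1,"offset":[-57,-3,6],"rotation":[-0.03,-0.139,-0.33]},{"gripper":1,"offset":[-75,-4,8],"rotation":[-0.04,-0.185,-0.44]},{"gripper":1,"offset":[-94,-5,10],"rotation":[-0.05,-0.231,-0.55]},{"gripper":1,"offset":[-113,-6,12],"rotation":[-0.063,-0.278,-0.66]},{"gripper":1,"offset":[-132,-7,14],"rotation":[-0.073,-0.324,-0.77]},{"gripper":1,"offset":[-151,-8,16],"rotation":[-0.084,-0.37,-0.879]}]'
python3 -c "
from g import *
delta(PP+[0,0,.1],PL)"
```

```text
t: 7.35
tool_pos: [0.5398, -0.1002, 0.2585]
tool_rot: [0.732, 2.059, 0.108]
contact_force: [0.5, 0.1, -1.1]
opening: 0.0556
grip_force: 43.5
t 7.35 tcp [ 0.5398 -0.1002  0.2585] q [-0.37 -0.75  2.38  0.19  0.57 -1.37] open 0.0556 grip 43.54588441550732
offset mm [  36.3 -105.6  110. ] rot [ 0.065 -0.106 -0.381]
```

```bash
python3 -m handwheel '[{"gripper":1,"offset":[6,-17,18],"rotation":[0.01,-0.018,-0.063]},{"gripper":1,"offset":[12,-35,37],"rotation":[0.02,-0.035,-0.127]},{"gripper":1,"offset":[18,-53,55],"rotation":[0.03,-0.053,-0.19]},{"gripper":1,"offset":[24,-70,73],"rotation":[0.043,-0.07,-0.254]},{"gripper":1,"offset":[30,-88,92],"rotation":[0.054,-0.088,-0.318]},{"gripper":1,"offset":[36,-106,110],"rotation":[0.065,-0.106,-0.381]},{"gripper":1,"offset":[36,-106,110],"rotation":[0.065,-0.106,-0.381]},{"gripper":1,"offset":[36,-106,110],"rotation":[0.065,-0.106,-0.381]}]'
python3 -c "
from g import *
delta(PP+[0,0,.1],PL);delta(PP+[0,0,.005],PL)
d=ctrl.get_image('scene');cv2.imwrite('pics/s2.png',d['image'][:,:,::-1])"
```

```text
t: 8.35
tool_pos: [0.5636, -0.1889, 0.1303]
tool_rot: [0.37, 2.072, -0.207]
contact_force: [-0.3, -0.8, -0.2]
opening: 0.0558
grip_force: 43.5
t 8.35 tcp [ 0.5636 -0.1889  0.1303] q [-0.52 -0.37  2.41  1.21  0.16 -2.86] open 0.0558 grip 43.5440082103014
offset mm [-1.7 -0.1 -0.1] rot [ 0.    -0.003 -0.004]
t 8.35 tcp [ 0.5636 -0.1889  0.1303] q [-0.52 -0.37  2.41  1.21  0.16 -2.86] open 0.0558 grip 43.5440082103014
offset mm [80.4 -0.4 47.6] rot [ 0.    -0.003 -0.004]
```

View pics/s2.png

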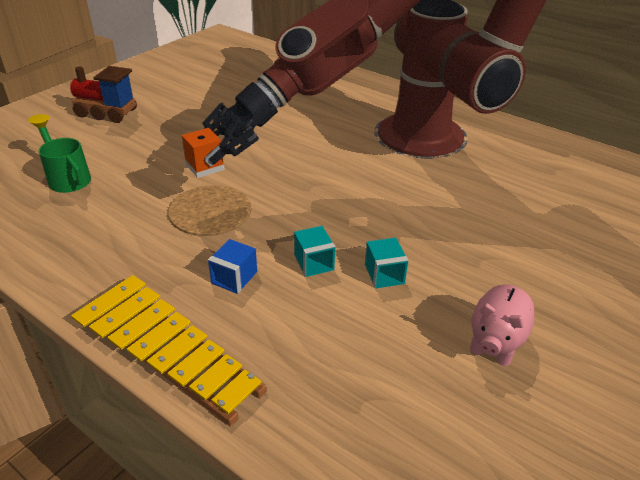

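The scene view shows the pot held mouth down at (205,150), black dot on top, clear above the mat at (210,210). However, j5 is 0.16, near its limit. I'll fit the arm's geometry from the logged poses and choose a heading that can be reached.

```bash
cat > k.py <<'E'
from g import *
from scipy.optimize import least_squares
def rz(t):return R.from_euler('z',t)
def ry(t):return R.from_euler('y',t)
def fk(q,p):
    d1,a1,L2,L3,c,s,Lt,s5=p
    A=rz(q[0]);B=A*ry(q[1]);F=B*ry(q[2]);W=F*rz(q[3]*SG[0]);T=W*ry(q[4]);E=T*rz(q[5]*SG[1])
    pos=np.array([0,0,d1])+A.apply([a1,s,0])+B.apply([0,0,L2])+F.apply([c,0,L3])+T.apply([s5,0,Lt])
    return pos,E
SG=[1,1]
D=[([-1.44602851,.05333984,1.61426466,0,1.47602059,-.11898745],[.1508,-.6059,.2301],[-3.11627,-.381698,0]),
([-.58,-.29,1.88,0,1.55,.75],[.4476,-.2028,.2613],[3.118,.382,.001]),
([.1,-.27,2.06,.29,.89,.98],[.5704,.1948,.1798],[-2.79,-.8,-.75]),
([.15,.12,2.,.38,.56,.89],[.6226,.2267,.0181],[-2.791,-.798,-.749]),
([.15,-.17,1.87,.24,.96,1.07],[.623,.2267,.2399],[-2.791,-.798,-.752]),
([-.13,-.71,2.24,.18,.94,-.3],[.5195,.0494,.2764],[1.727,1.929,.695]),
([-.37,-.75,2.38,.19,.57,-1.37],[.5398,-.1002,.2585],[.732,2.059,.108])]
o=ctrl.get_obs();D.append((o["q"],o["tool_pos"],o["tool_rot"]))
best=None
for sg in ([1,1],[1,-1],[-1,1],[-1,-1]):
    SG[:]=sg
    r=least_squares(lambda p:np.concatenate([fk(q,p)[0]-x for q,x,_ in D]),[.3,.0,.4,.4,0,.07,.25,0],x_scale=.1)
    if best is None or r.cost<best[0]: best=(r.cost,r.x,list(sg))
P=best[1];SG[:]=best[2]
offs=[(fk(q,P)[1].inv()*R.from_rotvec(x)) for q,_,x in D]
RO=offs[-1]
LO=np.array([-3.01,-1.01,.06,-1.02,.09,-3.14]);HI=np.array([3.01,2.22,2.58,4.17,2.62,3.14])
def ik(pos,Rt,q0):
    f=lambda q:np.concatenate([(fk(q,P)[0]-pos)*10,((fk(q,P)[1]*RO).inv()*Rt).as_rotvec()])
    r=least_squares(f,np.clip(q0,LO+.03,HI-.03),bounds=(LO+.02,HI-.02));return r.x,np.sqrt(2*r.cost)
E
cat > k2.py <<'E'
from k import *
print("rms",np.sqrt(2*best[0]/24),P.round(3),SG,[x.as_rotvec().round(2) for x in offs[::3]])
seeds=[o["q"],[-.37,-.3,2.4,.2,.5,-1.4],[-.6,-.2,2.3,1.5,.5,-2.8],[0,-.2,2.3,-.8,.7,-.7]]
for tilt in(30,40,45):
  for hd in range(-100,61,10):
    Rt=pose(hd,tilt,1); x=min((ik(np.array([*M,.044])-Rt.apply(off),Rt,np.array(s)) for s in seeds),key=lambda r:r[1])
    print(tilt,hd,x[0].round(2),round(x[1],3)) if x[1]<.06 else None
E
python3 k2.py
```

```text
rms 0.0010989076267592286 [ 0.242 -0.006  0.427  0.615  0.097  0.075  0.282 -0.   ] [1, 1] [array([-0.  ,  0.  ,  1.57]), array([ 0.01, -0.  ,  1.57]), array([ 0.  , -0.  ,  1.57])]
40 -100 [-0.1   0.34  1.84 -0.93  1.25  0.52] 0.0
40 -90 [-0.1   0.27  1.92 -1.    1.12  0.45] 0.008
40 -40 [-0.34 -0.09  2.28 -1.    0.28 -0.34] 0.058
40 -30 [-0.41 -0.11  2.33 -1.    0.11 -0.5 ] 0.006
40 -20 [-0.51 -0.13  2.35  1.13  0.13 -2.8 ] 0.0
40 -10 [-0.6  -0.12  2.34  1.28  0.34 -3.12] 0.002
40 0 [-0.66 -0.1   2.29  1.14  0.51 -3.12] 0.051
45 -100 [-0.12  0.3   1.84 -0.86  1.21  0.46] 0.0
45 -90 [-0.13  0.23  1.93 -0.92  1.09  0.37] 0.0
45 -80 [-0.14  0.17  2.01 -0.97  0.95  0.27] 0.0
45 -70 [-0.17  0.1   2.08 -1.    0.81  0.15] 0.011
45 -60 [-0.21  0.03  2.15 -1.    0.65 -0.01] 0.021
45 -50 [-0.27 -0.03  2.21 -1.    0.49 -0.17] 0.01
45 -40 [-0.33 -0.08  2.27 -0.9   0.33 -0.43] 0.0
45 -30 [-0.42 -0.12  2.3  -0.4   0.19 -1.1 ] 0.0
45 -20 [-0.5  -0.13  2.31  0.53  0.21 -2.2 ] 0.0
45 -10 [-0.58 -0.13  2.3   0.93  0.36 -2.77] 0.0
45 0 [-0.66 -0.1   2.28  1.03  0.53 -3.04] 0.0
45 10 [-0.7  -0.05  2.22  0.97  0.68 -3.12] 0.039
```

The fit is good to about 1 mm. A level placement at 30° would break the j5 limit. At 45° down with heading −20° it is comfortable. The pot is then tilted 15°, far edge of the mouth down, and settles flat when released. I'll aim 9 mm beyond the mat's centre to allow for that.

```bash
cat > k3.py <<'E'
from k import *
h=np.array([np.cos(np.radians(-20)),np.sin(np.radians(-20)),0]);Q=pose(-20,45,1)
FIN=np.array([*M,.046])+.009*h-Q.apply(off)
E
python3 -c "
from k3 import *
q=o['q']
for dz in(.11,.08,.04,0):
    q,e=ik(FIN+[0,0,dz],Q,q if dz<.1 else np.array([-.5,-.4,2.3,.5,.3,-2.2]));print(dz,q.round(2),e.round(3))
print(FIN);delta(FIN+[0,0,.08],Q)"
```

```text
0.11 [-0.5  -0.35  2.26  0.24  0.46 -1.89] 0.0
0.08 [-0.5  -0.29  2.27  0.28  0.39 -1.93] 0.0
0.04 [-0.5  -0.21  2.29  0.36  0.3  -2.02] 0.0
0 [-0.5  -0.11  2.29  0.52  0.21 -2.19] 0.0
[ 0.57067561 -0.19160771  0.03651586]
t 8.4 tcp [ 0.5637 -0.189   0.1305] q [-0.52 -0.37  2.41  1.21  0.16 -2.86] open 0.0556 grip 43.543937131762505
offset mm [ 8.3 -0.1 13.5] rot [ 0.001  0.259 -0.004]
```

```bash
python3 -m handwheel '[{"gripper":1,"offset":[1,0,2],"rotation":[0,0.04,0]},{"gripper":1,"offset":[2,0,4],"rotation":[0,0.08,0]},{"gripper":1,"offset":[3,0,6],"rotation":[0,0.12,0]},{"gripper":1,"offset":[5,0,8],"rotation":[0,0.16,0]},{"gripper":1,"offset":[6,0,10],"rotation":[0,0.2,0]},{"gripper":1,"offset":[8,0,13],"rotation":[0,0.26,0]},{"gripper":1,"offset":[8,0,13],"rotation":[0,0.26,0]},{"gripper":1,"offset":[8,0,13],"rotation":[0,0.26,0]}]'
python3 -c "
from k3 import *
delta(FIN,Q)"
```

```text
t: 9.4
tool_pos: [0.571, -0.1913, 0.1187]
tool_rot: [0.413, 2.324, -0.167]
contact_force: [0.0, 0.4, -0.7]
opening: 0.0559
grip_force: 43.5
t 9.4 tcp [ 0.571  -0.1913  0.1187] q [-0.5  -0.3   2.27  0.28  0.4  -1.93] open 0.0559 grip 43.5481021553278
offset mm [58.4 -0.7 57.9] rot [ 0.001  0.002 -0.003]
```

```bash
python3 -m handwheel '[{"gripper":1,"offset":[10,0,10],"rotation":[0,0,0]},{"gripper":1,"offset":[20,0,20],"rotation":[0,0,0]},{"gripper":1,"offset":[30,0,30],"rotation":[0,0,0]},{"gripper":1,"offset":[40,0,40],"rotation":[0,0,0]},{"gripper":1,"offset":[48,0,48],"rotation":[0,0,0]},{"gripper":1,"offset":[53,0,53],"rotation":[0,0,0]},{"gripper":1,"offset":[56,0,56],"rotation":[0,0,0]},{"gripper":1,"offset":[57,0,57],"rotation":[0,0,0]}]'
python3 -c "
from k3 import *
delta(FIN,Q)
d=ctrl.get_image('scene');cv2.imwrite('pics/s3.png',cv2.resize(d['image'][80:280,80:360,::-1],None,fx=2.5,fy=2.5))"
```

```text
t: 10.4
tool_pos: [0.5715, -0.1914, 0.0382]
tool_rot: [0.413, 2.324, -0.167]
contact_force: [-0.5, -0.2, -1.2]
opening: 0.0555
grip_force: 43.5
t 10.4 tcp [ 0.5715 -0.1914  0.0382] q [-0.5  -0.11  2.29  0.52  0.21 -2.18] open 0.0555 grip 43.54815825819969
offset mm [ 1.7 -0.5  0.7] rot [ 0.001  0.002 -0.003]
```

View pics/s3.png

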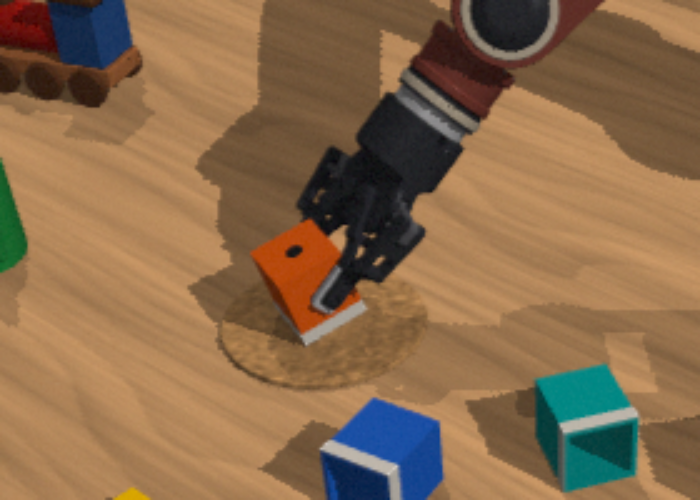

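The crop shows the pot just above the mat, leaning slightly with the far mouth edge low, around (305,340). I'll lower it to a light contact.

```bash
python3 -m handwheel '[{"gripper":1,"offset":[0.5,0,0.5],"rotation":[0,0,0]},{"gripper":1,"offset":[1,0,1],"rotation":[0,0,0]},{"gripper":1,"offset":[1.5,0,1.5],"rotation":[0,0,0]},{"gripper":1,"offset":[2,0,2],"rotation":[0,0,0]},{"gripper":1,"offset":[2.5,0,2.5],"rotation":[0,0,0]},{"gripper":1,"offset":[2.5,0,2.5],"rotation":[0,0,0]},{"gripper":1,"offset":[2.5,0,2.5],"rotation":[0,0,0]},{"gripper":1,"offset":[2.5,0,2.5],"rotation":[0,0,0]}]' 20
python3 -c "
from k3 import *
delta(FIN,Q)"
```

```text
t: 11.45
tool_pos: [0.5722, -0.1918, 0.036]
tool_rot: [0.413, 2.322, -0.168]
contact_force: [-1.9, 1.9, 4.9]
opening: 0.0555
grip_force: 44.2
t 11.45 tcp [ 0.5722 -0.1918  0.036 ] q [-0.5  -0.11  2.29  0.54  0.2  -2.21] open 0.0555 grip 44.22156773507595
offset mm [ 0.7 -0.4 -1.5] rot [ 0.001  0.004 -0.003]
```

```bash
python3 -m handwheel '[{"gripper":0.2,"offset":[0,0,0],"rotation":[0,0,0]},{"gripper":0,"offset":[0,0,0],"rotation":[0,0,0]},{"gripper":-0.2,"offset":[0,0,0],"rotation":[0,0,0]},{"gripper":-0.5,"offset":[0,0,0],"rotation":[0,0,0]},{"gripper":-1,"offset":[0,0,0],"rotation":[0,0,0]},{"gripper":-1,"offset":[0,0,0],"rotation":[0,0,0]},{"gripper":-1,"offset":[0,0,0],"rotation":[0,0,0]},{"gripper":-1,"offset":[0,0,0],"rotation":[0,0,0]}]'
python3 -c "
from k3 import *
delta(FIN,Q);p=ctrl.get_obs()['tool_pos'];q=ctrl.get_obs()['q']
for s in(.04,.08,.12,.16):
    q,e=ik(p-s*Q.as_matrix()[:,2],Q,q);print(s,q.round(2),e.round(3))
d=ctrl.get_image('scene');cv2.imwrite('pics/s4.png',cv2.resize(d['image'][80:280,80:360,::-1],None,fx=2.5,fy=2.5))"
```

```text
t: 12.45
tool_pos: [0.5716, -0.1914, 0.0349]
tool_rot: [0.413, 2.324, -0.167]
contact_force: [-0.8, 0.3, 0.0]
opening: 0.0851
grip_force: 0.0
t 12.45 tcp [ 0.5716 -0.1914  0.0349] q [-0.5  -0.11  2.29  0.54  0.2  -2.21] open 0.0851 grip 0.0
offset mm [-0.6 -0.5 -1.7] rot [ 0.001  0.002 -0.003]
0.04 [-0.51 -0.26  2.36  0.4   0.29 -2.07] 0.0
0.08 [-0.52 -0.43  2.42  0.32  0.39 -1.99] 0.0
0.12 [-0.54 -0.61  2.48  0.27  0.51 -1.94] 0.0
0.16 [-0.56 -0.8   2.53  0.24  0.65 -1.91] 0.0
```

View pics/s4.png

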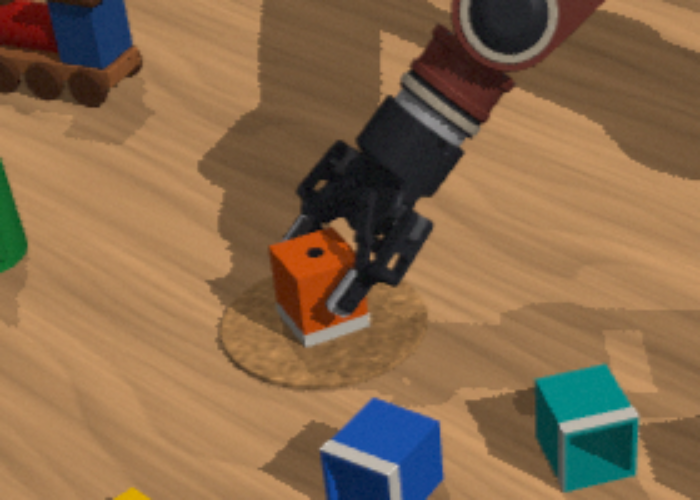

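The pot has settled upright, mouth down: top face at (315,250), white band flat on the mat near (325,330). I'll retreat along the tool axis.

```bash
python3 -m handwheel '[{"gripper":-1,"offset":[0,0,-10],"rotation":[0,0,0]},{"gripper":-1,"offset":[0,0,-25],"rotation":[0,0,0]},{"gripper":-1,"offset":[0,0,-40],"rotation":[0,0,0]},{"gripper":-1,"offset":[0,0,-55],"rotation":[0,0,0]},{"gripper":-1,"offset":[0,0,-70],"rotation":[0,0,0]},{"gripper":-1,"offset":[0,0,-85],"rotation":[0,0,0]},{"gripper":-1,"offset":[0,0,-100],"rotation":[0,0,0]},{"gripper":-1,"offset":[0,0,-110],"rotation":[0,0,0]}]'
python3 -c "
from k3 import *
delta(FIN,Q)
d=ctrl.get_image('top');im=d['image'];cv2.imwrite('pics/t5.png',im[:,:,::-1])
hsv=cv2.cvtColor(im,cv2.COLOR_RGB2HSV).astype(int)
c=big((hsv[...,0]<14)&(hsv[...,1]>190)&(hsv[...,2]>100));r=cv2.minAreaRect(c);print(r,ray(d,r[0],.072),'mat',M)"
```

```text
t: 13.5
tool_pos: [0.4981, -0.1648, 0.1133]
tool_rot: [0.413, 2.323, -0.168]
contact_force: [0.6, -1.5, -0.1]
opening: 0.0857
grip_force: 0.0
t 13.5 tcp [ 0.4981 -0.1648  0.1133] q [-0.53 -0.56  2.46  0.29  0.48 -1.95] open 0.0857 grip 0.0
offset mm [-1.00e-01 -5.00e-01  1.09e+02] rot [ 0.001  0.003 -0.003]
((491.4000244140625, 241.80003356933594), (38.57978439331055, 34.15259552001953), 18.434947967529297) [[ 0.55465166 -0.17933965]] mat [ 0.5549 -0.1861]
```

View pics/t5.png

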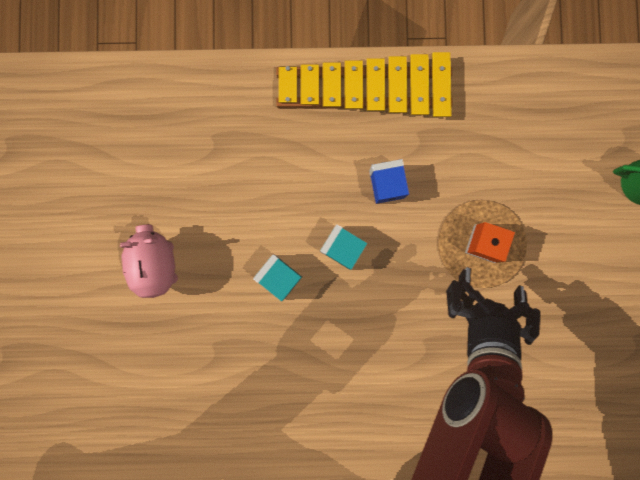

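The top view shows the pot upright on the mat, base with its dot at (494,241), within about 10 mm of the mat's centre. The gripper is clear, and the blue pot (389,181) and the pig (148,262) have not moved. Handing in.

```bash
python3 -c "
from station import ctrl
print(ctrl.finish_job())"
```

```text
the job is handed in; nothing more can be done
None
```

The orange pot stands mouth down on the cork mat, about 10 mm or less from its centre and let go; the blue pot and piggy bank weren't touched, and I handed the job in at about 13.5 s (no verdict was shown).

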